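# Walk the soapstone egg warmer back to its rail

### The job

The heavy soapstone egg warmer stands out in the middle of the breakfast shelf: walk it away from you until its far long side is snug against both sprung rubber buffers of the low wooden rail, each squeezed in by about 3 mm. Walk it by pushing its two ends in turn at the near side, left end first and then the right and so on, letting the left and then the right swing a good 4 cm ahead of the other, and never push harder than about 18 N, because the fold-down shelf bears no more. Leave it about centred on the rail and everything else where it is.

Things in the scene. Friction and masses are not known exactly. Their poses are not given: they have to be found in the camera images.
- stone: heavy grey soapstone slab, 95 (x) by 280 (y) by 50 mm high, 3.2 kg, too wide to grip. Origin: centre of its underside; x points away from the robot, y to its left end. Two rubber feet 28 by 14 by 6 mm at y = +-72 mm. Pushed low along x near one end, easing up a little, that end slides on at 8 to 13 N (45 mm in: 3 N more) and the other slips back about 0.4 as far or less; in the middle it takes about 20 N
- stone_left (a point): point on the far long face of the stone opposite the left buffer: 47.5 mm along stone x, 110 mm along stone y, 28 mm high
- stone_right (a point): the same at the right: 47.5 mm along stone x, -110 mm along stone y, 28 mm high
- rail: low light-wood rail, 24 by 340 by 50 mm high, screwed to the shelf beyond the stone. Origin: centre of the lower edge of its near face; x points away from the robot, y to its left along the rail. The stone starts 35 to 70 mm short of the buffers
- buffer_left: black rubber buffer on the rail's near face, 26 mm wide, 15 to 45 mm high, standing out 14 mm towards the stone. Its origin lies on the shelf, 110 mm along rail y, at the rail's near face until the stone squeezes it in: it slides up to 9 mm along rail x against a soft spring of 0.7 N per mm. The stone stays where it is left: its feet hold it against the spring
- buffer_right: the same sprung buffer at -110 mm along rail y
- rail_diag (a point): middle of the rail's top; its x axis lies 45 degrees to the left of rail x. Only serves to measure the swing: the angle to stone x is above 45 degrees when the stone's left end is ahead, below when the right end is

How it is judged:
By the outcome, as a careful person would: the job done as asked, in the order asked, and still so for the second after the job is handed in, with the robot touching nothing.
It also fails if it takes over 72 s, if anything falls off the work surface, if the arm or the gripper's body presses on something with over 40 N, if the wrist force passes 120 N, or if a joint passes its speed limit or range.

### The arm

A 6-joint arm with a two-finger parallel gripper is mounted at the origin on the work surface. World frame = base frame: x ahead of the robot, y to its left, z up, the work surface at z = 0. Lengths are in mm, angles in rad, forces in N, time in s.
With the tool pointing down it reaches from about 275 to 1000 mm from the base axis. Payload 8.4 kg.
Tool frame: the origin (TCP) lies midway between the tips of the shut fingers; the grasp point (between the pads) lies grip_depth behind it (grip_depth is the distance from the TCP to the grasp point, in mm); z points along the fingers, y is the line along which they close (so a half turn about z gives the same grasp; the last joint's range is limited). The gripper opens to 85 mm and grips with 20 to 120 N. Pads are 22 mm wide; open, the fingers measure 114 mm over their backs; the gripper's body (76 mm by 85 mm) begins 54 mm behind the grasp point. The pads swing forward as they close: fully open they stand 13 mm farther back than shut.
Start: joints at [-1.204, 0.353, 1.633, -0, 1.155, -0.002], TCP at [225.309, -582.978, 231.281] pointing down, gripper open.
Joint ranges: [-2.63, 2.63], [-0.92, 2.1], [0.06, 2.66], [-1.3, 4.44], [0, 2.69], [-3.02, 3.02]. Speed limits (rad/s): [2.22, 2.22, 2.79, 3.14, 3.14, 3.14].

### API

Orientations are given as [roll, pitch, yaw] about the fixed x, y, z axes, in that order (R = Rz(yaw) Ry(pitch) Rx(roll)).
In Python, from rig import * gives the robot as it stands.
- The arm moves only by the shell command python3 -m creep 'ROWS' [FORCE]. ROWS is JSON, a list of rows, each an object of numbers: "x", "y", "z": the shift along the tool's x, y, z in mm; "rx", "ry", "rz": the turn, a rotation vector about the tool's x, y, z in rad; "hand": the finger opening in mm, from 0 to 85.4. A call has 1 to 20 rows; each row shifts and turns the commanded pose from where the row before left it, along the tool's axes as they then stand; what a row does not reach is not made up. A row lasts 1/8 s, in which the tool goes at most 62.5 mm and 10.7 degrees, less where a joint would pass 70% of its speed; a pose out of reach is approached as far as the arm can. A call with a gripper value outside its range is refused whole. The fingers move at their own pace and stop on an object; FORCE is the grip in N (left out, the last holds). Time passes only in rows, so rows that do not move let the fingers close. It gives the time, the measured TCP pose, the force, the opening and the grip force at its end, in the units of the state.
- sense(): the state, without advancing time (a new reading comes with each control period).
- grab_frame(name): name is "scene" or "top" or "wrist"; returns the picture (480x640x3 uint8, red, green, blue); there is no depth.
- get_calibration(name): a dict with "K" (3x3 intrinsics, pixels), "R" (3x3) and "t" (3): a world point X has camera coordinates R X + t. Camera axes: x right, y down, z forward; pixel columns grow to the right and rows downward; lengths in mm; the calibration is good to about 2 mm. The wrist camera is an equidistant fisheye: a pixel r from the principal point sees the ray r / f radians off the axis. A picture is of the moment at which its call begins: read the wrist's pose just before it. get_calibration takes no time and is no camera call; for the wrist camera it gives the pose at the moment of the call.
- sign_off(): hands the job in; it is judged then, once.
The state is a dict: "clock": time; "qpos": joint angles; "qvel": joint speeds; "joint_efforts": joint torques, N m; "eef_pos": TCP position; "tcp_rot": TCP orientation; "contact_force": force on the tool from outside, world axes, zero at the start; "wrist_torque": the same for the moment, N m; "opening": opening from 0.0 (shut) to 1.0 (fully open); "grasp_force": force on a finger pad.
Only numpy, scipy, OpenCV 4.12 (cv2) and the standard library are available. Lean on these libraries where they do the work, as an engineer would, in place of code of your own. Each camera call takes 0.05 s, during which the arm holds its last target. There are 200 camera calls.

## Working session

There is one attempt and no reset: what is moved stays moved. The work goes in short steps, Python scripts to look and compute and a shell command to move; the robot and the scene stay as the last step left them, time stands still between calls to the robot, and variables do not carry over. Pictures are saved under pics/ and viewed, at most 10 in all, crops included, and the job is handed in when it is done.

```bash
mkdir -p pics; python3 - <<'E'
from rig import *
import cv2, numpy as np
s=sense(); print({k:np.round(v,3).tolist() if not isinstance(v,(dict,str)) else v for k,v in s.items()})
a=grab_frame("scene");b=grab_frame("top")
cv2.imwrite("pics/s.png",a[:,:,::-1]);cv2.imwrite("pics/t.png",b[:,:,::-1])
for n in("scene","top"):
  c=get_calibration(n);print(n,np.round(c["K"],1).tolist(),np.round(c["R"],4).tolist(),np.round(c["t"],1).tolist())
E
```

```text
{'clock': 0.0, 'qpos': [-1.204, 0.354, 1.634, -0.0, 1.155, -0.002], 'qvel': [-0.001, -0.001, 0.0, 0.001, -0.001, 0.0], 'joint_efforts': [0.001, -60.525, -34.207, 0.0, 0.009, -0.0], 'eef_pos': [225.131, -582.531, 230.565], 'tcp_rot': [-3.14, 0.0, 0.369], 'contact_force': [0.046, 0.732, 0.2], 'wrist_torque': [-0.034, -0.012, -0.017], 'grasp_force': 0.0, 'opening': 1.0}
scene [[551.2, 0.0, 318.9], [0.0, 551.2, 241.6], [0.0, 0.0, 1.0]] [[-0.6464, 0.7628, -0.0171], [0.5835, 0.4798, -0.6552], [-0.4916, -0.4334, -0.7553]] [444.1, -378.3, 1048.6]
top [[558.7, 0.0, 317.8], [0.0, 558.7, 242.8], [0.0, 0.0, 1.0]] [[-0.0203, -0.9992, 0.0346], [-0.9954, 0.017, -0.0943], [0.0937, -0.0363, -0.9949]] [24.6, 679.9, 665.2]
```

View pics/t.png

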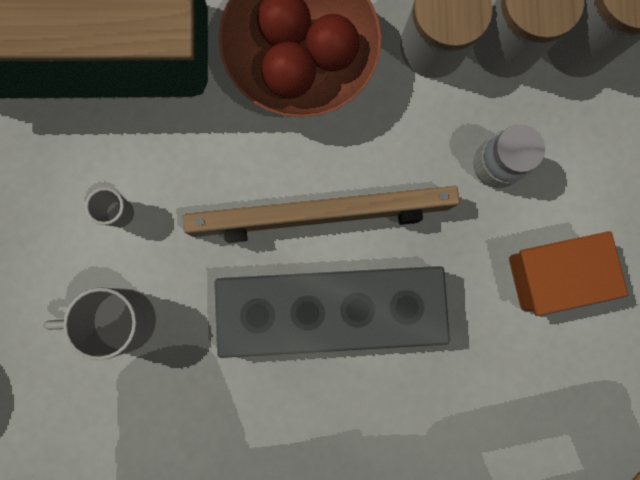

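View pics/s.png

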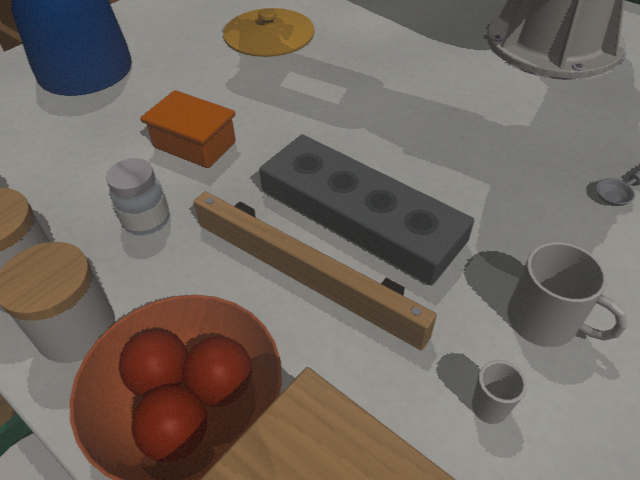

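The top view shows the stone with corners near (216,279), (445,267), (448,344) and (219,356). The rail runs from (183,222) to (458,195), with buffers at (235,236) and (410,217). The mug is near (100,325). The scene view shows the same things from the far side.

```bash
python3 - <<'E'
import cv2, numpy as np
t=cv2.imread("pics/t.png");s=cv2.imread("pics/s.png")
for p in [(330,275),(330,268),(330,264),(330,258),(330,290),(330,340),(330,348),(330,352),(330,358),(235,235),(300,213),(300,225),(214,310),(222,310),(440,310),(446,310),(449,310),(455,310)]: print(p,t[p[1],p[0]],end=' ')
A=cv2.resize(t[170:380,170:480],None,fx=2.5,fy=2.5,interpolation=cv2.INTER_CUBIC)
cv2.imwrite("pics/tc.png",cv2.convertScaleAbs(A,alpha=1.8))
E
```

```text
(330, 275) [72 76 73] (330, 268) [118 125 125] (330, 264) [118 126 125] (330, 258) [141 149 148] (330, 290) [76 80 78] (330, 340) [74 76 74] (330, 348) [75 78 75] (330, 352) [81 86 85] (330, 358) [118 126 126] (235, 235) [30 31 32] (300, 213) [ 75 102 127] (300, 225) [39 48 54] (214, 310) [114 121 121] (222, 310) [76 79 77] (440, 310) [71 75 72] (446, 310) [54 56 55] (449, 310) [77 82 82] (455, 310) [77 82 81]
```

View pics/tc.png

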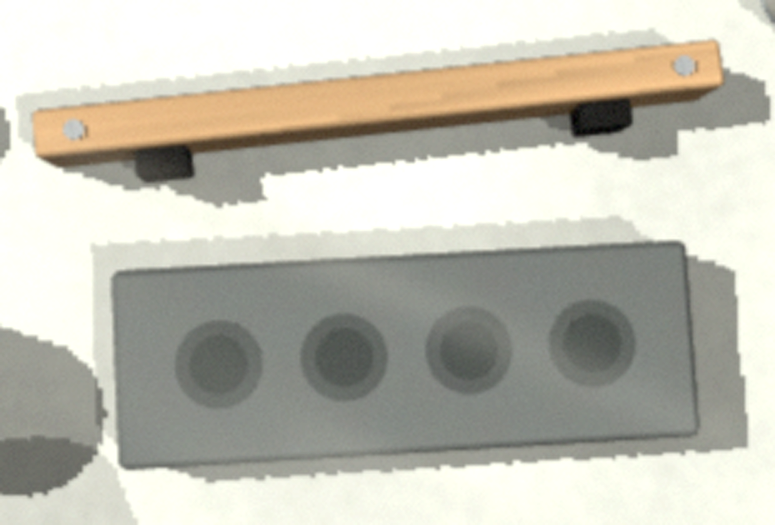

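The enlarged crop shows the stone's top corners at (113,271), (685,242), (698,433) and (123,467). The rail screws are at (75,129) and (685,65).

```bash
cat > h.py <<'E'
import cv2, numpy as np
from rig import *
def ray(n,p,c=None):
    c=c or get_calibration(n);K,R,t=map(np.array,(c["K"],c["R"],c["t"]))
    d=R.T@np.linalg.inv(K)@np.array([p[0],p[1],1.]);return -R.T@t,d
def onz(n,p,z):
    C,d=ray(n,p);return C+d*(z-C[2])/d[2]
def tri(pt,ps):
    (a,d),(b,e)=ray("top",pt),ray("scene",ps)
    s=np.linalg.lstsq(np.c_[d,-e],b-a,rcond=None)[0];P,Q=a+d*s[0],b+e*s[1]
    return (P+Q)/2,np.linalg.norm(P-Q)
E
python3 - <<'E'
from h import *
f=lambda x,y:((x+.5)/2.5-.5+170,(y+.5)/2.5-.5+170)
S=np.array([onz("top",f(*p),50) for p in [(113,271),(685,242),(698,433),(123,467)]]) # FL FR NR NL
print(S.round(1)); print([np.linalg.norm(S[i]-S[(i+1)%4]).round(1) for i in range(4)])
ax=(S[0]+S[3]-S[1]-S[2]);print("stone yaw",np.degrees(np.arctan2(-ax[0],ax[1])),S.mean(0))
r=[onz("top",f(*p),50) for p in [(33,112),(717,41),(720,84),(38,154),(75,129),(685,65)]];r=np.array(r);print(r.round(1))
print("rail len",np.linalg.norm(r[0]-r[1]),np.linalg.norm(r[2]-r[3]),"w",np.linalg.norm(r[0]-r[3]))
d=r[0]-r[1];print("rail yaw",np.degrees(np.arctan2(-d[0],d[1])),np.degrees(np.arctan2(-(r[3]-r[2])[0],(r[3]-r[2])[1])), r[:4].mean(0))
print("screws",tri(f(75,129),(417,311)),tri(f(685,65),(209,202)))
print("mug",onz("top",(135,322),90),onz("top",(135,322),100))
E
```

```text
[[ 638.1  136.9   50. ]
 [ 646.9 -140.5   50. ]
 [ 554.8 -143.    50. ]
 [ 545.3  132.4   50. ]]
[np.float64(277.5), np.float64(92.1), np.float64(275.6), np.float64(92.9)]
stone yaw 1.8973953782400763 [596.26561458  -3.5410703   50.        ]
[[ 715.7  175.1   50. ]
 [ 746.  -160.6   50. ]
 [ 724.5 -161.2   50. ]
 [ 695.2  172.7   50. ]
 [ 707.1  154.9   50. ]
 [ 734.3 -144.2   50. ]]
rail len 337.1187609059856 335.14145538327654 w 20.65090141562964
rail yaw 5.163135793430625 5.018073368252693 [720.36914688   6.50524109  50.        ]
screws (array([706.51397258, 155.40635869,  51.32749959]), np.float64(1.6045018595640068)) (array([ 734.60979828, -144.64738735,   48.97035817]), np.float64(0.5380494386901755))
mug [589.55425911 219.66824362  90.        ] [589.95454409 216.79526182 100.        ]
```

```bash
python3 -m creep '[{"rz":0.14,"hand":0},{"rz":0.14,"hand":0},{"ry":0.1},{"ry":0.1}]' 40
```

```text
schema error: expected keys x, y, z, rx, ry, rz, hand
```

```bash
python3 -m creep '[{"x":0,"y":0,"z":0,"rx":0,"ry":0,"rz":0.14,"hand":0},{"x":0,"y":0,"z":0,"rx":0,"ry":0,"rz":0.14,"hand":0},{"x":0,"y":0,"z":0,"rx":0,"ry":0.1,"rz":0,"hand":0},{"x":0,"y":0,"z":0,"rx":0,"ry":0.1,"rz":0,"hand":0}]' 40
```

```text
clock: 0.6
eef_pos: [225.8, -582.8, 231.1]
tcp_rot: [3.142, -0.203, 0.09]
contact_force: [-1.2, 0.2, -0.5]
opening: 0.146
grasp_force: 0.0
```

```bash
cat >> h.py <<'E'
from scipy.spatial.transform import Rotation as Ro
def to(*targets):
    s=sense();p=np.array(s["eef_pos"]);R=Ro.from_euler("xyz",s["tcp_rot"])
    for t in targets:
        print(t,"tool delta",R.inv().apply(np.array(t)-p).round(1));p=np.array(t,float)
E
python3 -c "
from h import *
to((490,110,120),(500,110,18))"
```

```text
(490, 110, 120) tool delta [ 296.1 -666.3  174.4]
(500, 110, 18) tool delta [-10.8   0.9 101.9]
```

```bash
python3 -m creep '[{"x":19.7,"y":-44.4,"z":11.6,"rx":0,"ry":0,"rz":0,"hand":0},{"x":19.7,"y":-44.4,"z":11.6,"rx":0,"ry":0,"rz":0,"hand":0},{"x":19.7,"y":-44.4,"z":11.6,"rx":0,"ry":0,"rz":0,"hand":0},{"x":19.7,"y":-44.4,"z":11.6,"rx":0,"ry":0,"rz":0,"hand":0},{"x":19.7,"y":-44.4,"z":11.6,"rx":0,"ry":0,"rz":0,"hand":0},{"x":19.7,"y":-44.4,"z":11.6,"rx":0,"ry":0,"rz":0,"hand":0},{"x":19.7,"y":-44.4,"z":11.6,"rx":0,"ry":0,"rz":0,"hand":0},{"x":19.7,"y":-44.4,"z":11.6,"rx":0,"ry":0,"rz":0,"hand":0},{"x":19.7,"y":-44.4,"z":11.6,"rx":0,"ry":0,"rz":0,"hand":0},{"x":19.7,"y":-44.4,"z":11.6,"rx":0,"ry":0,"rz":0,"hand":0},{"x":19.7,"y":-44.4,"z":11.6,"rx":0,"ry":0,"rz":0,"hand":0},{"x":19.7,"y":-44.4,"z":11.6,"rx":0,"ry":0,"rz":0,"hand":0},{"x":19.7,"y":-44.4,"z":11.6,"rx":0,"ry":0,"rz":0,"hand":0},{"x":19.7,"y":-44.4,"z":11.6,"rx":0,"ry":0,"rz":0,"hand":0},{"x":19.7,"y":-44.4,"z":11.6,"rx":0,"ry":0,"rz":0,"hand":0},{"x":-3,"y":0,"z":34,"rx":0,"ry":0,"rz":0,"hand":0},{"x":-4,"y":0,"z":34,"rx":0,"ry":0,"rz":0,"hand":0},{"x":-4,"y":0,"z":34,"rx":0,"ry":0,"rz":0,"hand":0},{"x":0,"y":0,"z":0,"rx":0,"ry":0,"rz":0,"hand":0}]'; python3 -c "
from h import *
a=grab_frame('wrist');cv2.imwrite('pics/w1.png',a[:,:,::-1])
a=grab_frame('top');cv2.imwrite('pics/t1.png',a[:,:,::-1])
to((530,110,18))"
```

```text
clock: 2.98
eef_pos: [496.7, 109.5, 15.1]
tcp_rot: [3.141, -0.195, 0.089]
contact_force: [0.2, -0.2, -0.3]
opening: -0.001
grasp_force: 0.0
(530, 110, 18) tool delta [30.8  2.7  5.8]
```

View pics/w1.png

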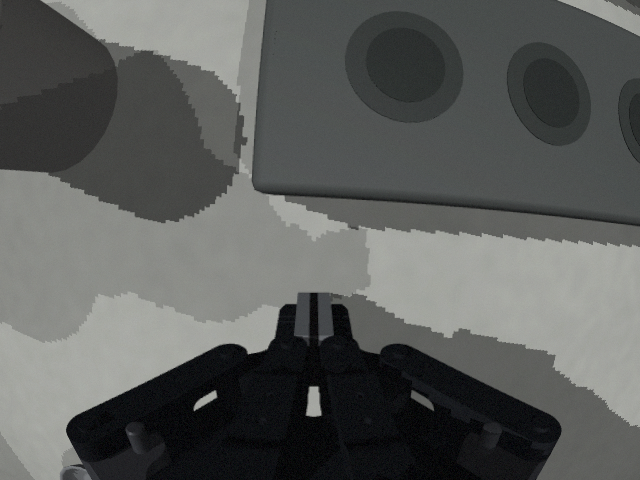

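The wrist view shows the fingertips at (313,300), in front of the stone's near face and about 25–30 mm in from its left end. The stone's near-left corner is at (258,190).

```bash
python3 -m creep '[{"x":8,"y":0,"z":1.6,"rx":0,"ry":0,"rz":0,"hand":0},{"x":8,"y":0,"z":1.6,"rx":0,"ry":0,"rz":0,"hand":0},{"x":5,"y":0,"z":1,"rx":0,"ry":0,"rz":0,"hand":0},{"x":3,"y":0,"z":0.6,"rx":0,"ry":0,"rz":0,"hand":0},{"x":2,"y":0,"z":0.4,"rx":0,"ry":0,"rz":0,"hand":0},{"x":1.5,"y":0,"z":0.3,"rx":0,"ry":0,"rz":0,"hand":0},{"x":1.5,"y":0,"z":0.3,"rx":0,"ry":0,"rz":0,"hand":0},{"x":1.5,"y":0,"z":0.3,"rx":0,"ry":0,"rz":0,"hand":0},{"x":1.5,"y":0,"z":0.3,"rx":0,"ry":0,"rz":0,"hand":0}]'
```

```text
clock: 4.2
eef_pos: [531.1, 112.9, 17.4]
tcp_rot: [3.142, -0.2, 0.089]
contact_force: [-0.8, -0.1, 0.7]
opening: -0.003
grasp_force: 0.0
```

```bash
python3 -m creep '[{"x":1.5,"y":0,"z":0.3,"rx":0,"ry":0,"rz":0,"hand":0},{"x":1.5,"y":0,"z":0.3,"rx":0,"ry":0,"rz":0,"hand":0},{"x":1.5,"y":0,"z":0.3,"rx":0,"ry":0,"rz":0,"hand":0},{"x":1.5,"y":0,"z":0.3,"rx":0,"ry":0,"rz":0,"hand":0},{"x":1,"y":0,"z":0.2,"rx":0,"ry":0,"rz":0,"hand":0},{"x":1,"y":0,"z":0.2,"rx":0,"ry":0,"rz":0,"hand":0},{"x":1,"y":0,"z":0.2,"rx":0,"ry":0,"rz":0,"hand":0}]'
```

```text
clock: 5.08
eef_pos: [535.9, 112.9, 16.3]
tcp_rot: [3.141, -0.192, 0.089]
contact_force: [-15.5, -0.6, 12.9]
opening: 0.003
grasp_force: 8.3
```

The tool is dragging down on the face, with 12.9 N vertical. I'll ease up while pushing.

```bash
python3 -m creep '[{"x":0.1,"y":0,"z":-0.5,"rx":0,"ry":0,"rz":0,"hand":0},{"x":0.1,"y":0,"z":-0.5,"rx":0,"ry":0,"rz":0,"hand":0},{"x":0.5,"y":0,"z":-0.2,"rx":0,"ry":0,"rz":0,"hand":0}]'
```

```text
clock: 5.45
eef_pos: [536.4, 113.0, 17.1]
tcp_rot: [3.141, -0.192, 0.089]
contact_force: [-9.5, 1.9, -1.1]
opening: 0.002
grasp_force: 5.0
```

```bash
python3 -m creep '[{"x":1,"y":0,"z":0.1,"rx":0,"ry":0,"rz":0,"hand":0},{"x":1,"y":0,"z":0.1,"rx":0,"ry":0,"rz":0,"hand":0},{"x":1,"y":0,"z":0.1,"rx":0,"ry":0,"rz":0,"hand":0},{"x":1,"y":0,"z":0.1,"rx":0,"ry":0,"rz":0,"hand":0}]'
```

```text
clock: 5.95
eef_pos: [540.4, 113.7, 17.4]
tcp_rot: [3.141, -0.192, 0.089]
contact_force: [-10.9, 4.0, -1.3]
opening: -0.002
grasp_force: 5.1
```

```bash
python3 -m creep '[{"x":1.2,"y":0,"z":0.15,"rx":0,"ry":0,"rz":0,"hand":0},{"x":1.2,"y":0,"z":0.15,"rx":0,"ry":0,"rz":0,"hand":0},{"x":1.2,"y":0,"z":0.15,"rx":0,"ry":0,"rz":0,"hand":0},{"x":1.2,"y":0,"z":0.15,"rx":0,"ry":0,"rz":0,"hand":0},{"x":1.2,"y":0,"z":0.15,"rx":0,"ry":0,"rz":0,"hand":0},{"x":1.2,"y":0,"z":0.15,"rx":0,"ry":0,"rz":0,"hand":0}]'
```

```text
clock: 6.7
eef_pos: [547.8, 114.5, 17.9]
tcp_rot: [3.141, -0.192, 0.089]
contact_force: [-9.7, 6.3, -1.2]
opening: 0.0
grasp_force: 5.1
```

```bash
python3 -m creep '[{"x":1.2,"y":-0.3,"z":0.15,"rx":0,"ry":0,"rz":0,"hand":0},{"x":1.2,"y":-0.3,"z":0.15,"rx":0,"ry":0,"rz":0,"hand":0},{"x":1.2,"y":-0.3,"z":0.15,"rx":0,"ry":0,"rz":0,"hand":0},{"x":1.2,"y":-0.3,"z":0.15,"rx":0,"ry":0,"rz":0,"hand":0},{"x":1.2,"y":-0.3,"z":0.15,"rx":0,"ry":0,"rz":0,"hand":0},{"x":1.2,"y":-0.3,"z":0.15,"rx":0,"ry":0,"rz":0,"hand":0},{"x":1.2,"y":-0.3,"z":0.15,"rx":0,"ry":0,"rz":0,"hand":0},{"x":1.2,"y":-0.3,"z":0.15,"rx":0,"ry":0,"rz":0,"hand":0}]'; python3 - <<'E'
from h import *
a=grab_frame('top');cv2.imwrite('pics/t2.png',a[:,:,::-1])
cv2.imwrite("pics/t2c.png",cv2.convertScaleAbs(cv2.resize(a[170:380,170:480,::-1],None,fx=2.5,fy=2.5,interpolation=cv2.INTER_CUBIC),alpha=1.8))
E
```

```text
clock: 7.7
eef_pos: [557.3, 117.2, 18.6]
tcp_rot: [3.141, -0.192, 0.089]
contact_force: [-7.5, -0.1, -3.3]
opening: 0.002
grasp_force: 3.9
```

View pics/t2c.png

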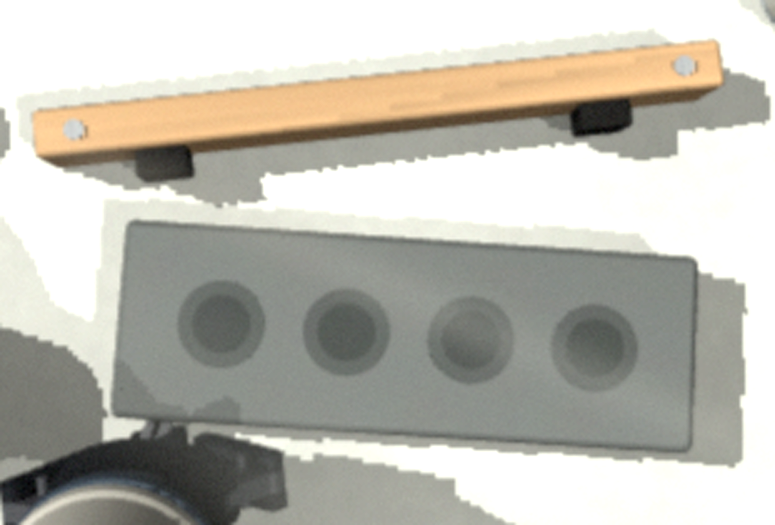

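The crop shows the stone rotated with its left end ahead. Its far corners are at (128,222) and (696,260), and the gripper is at its near-left side.

```bash
cat >> h.py <<'E'
# rail frame from the first picture (z=50): yaw, near-face midpoint
RY=np.radians(5.1); N=np.array([np.cos(RY),np.sin(RY)]); T=np.array([-np.sin(RY),np.cos(RY)])
def rail(P): return np.array([(P[:2]-RN)@N,(P[:2]-RN)@T])
RN=np.array([720.4,6.5])-12*N
def track(img=None,seed=None):
    """far-edge of stone top: scan up each column from the stone body to the first bright pixel"""
    if img is None: img=grab_frame("top")[:,:,::-1]
    g=cv2.cvtColor(np.ascontiguousarray(img),cv2.COLOR_BGR2GRAY);pts=[]
    for c in range(240,425):
        col=g[:,c].astype(float)
        for r in range(310,200,-1):
            if col[r]>97:
                f=(col[r]-97)/max(col[r]-col[r+1],1);pts.append((c,r+f));break
    pts=np.array(pts,np.float32)
    for _ in range(4):
        vx,vy,x0,y0=cv2.fitLine(pts,cv2.DIST_HUBER,0,.01,.01).ravel()
        e=np.abs((pts[:,0]-x0)*vy-(pts[:,1]-y0)*vx);pts=pts[e<max(1.0,2*np.median(e))]
    L=lambda c:(c,y0+(c-x0)*vy/vx)
    a,b=[rail(onz("top",L(c),50)) for c in (235,415)]
    k=(a[0]-b[0])/(a[1]-b[1]); off=a[0]-k*a[1]
    gap=lambda y:-(off+k*y)-14
    print("n",len(pts),"rel deg (+ left ahead) %.2f lead220 %.1f gapL %.1f gapR %.1f"%(np.degrees(np.arctan(k)),220*np.sin(np.arctan(k)),gap(110),gap(-110)))
E
python3 - <<'E'
from h import *
for n in "t","t1","t2": track(cv2.imread(f"pics/{n}.png"))
E
```

```text
n 185 rel deg (+ left ahead) 3.06 lead220 11.7 gapL 45.3 gapR 57.1
n 185 rel deg (+ left ahead) 3.07 lead220 11.8 gapL 45.3 gapR 57.1
n 185 rel deg (+ left ahead) 9.91 lead220 37.9 gapL 23.4 gapR 61.8
```

```bash
python3 -m creep '[{"x":1.2,"y":-0.2,"z":0.2,"rx":0,"ry":0,"rz":0,"hand":0},{"x":1.2,"y":-0.2,"z":0.2,"rx":0,"ry":0,"rz":0,"hand":0},{"x":1.2,"y":-0.2,"z":0.2,"rx":0,"ry":0,"rz":0,"hand":0},{"x":1.2,"y":-0.2,"z":0.2,"rx":0,"ry":0,"rz":0,"hand":0},{"x":1.2,"y":-0.2,"z":0.2,"rx":0,"ry":0,"rz":0,"hand":0},{"x":1.2,"y":-0.2,"z":0.2,"rx":0,"ry":0,"rz":0,"hand":0}]'; python3 - <<'E'
from h import *
track()
# near contact point for the right end
to((500,115,20),(490,-105,22))
E
```

```text
clock: 8.5
eef_pos: [564.5, 119.1, 18.8]
tcp_rot: [3.141, -0.192, 0.089]
contact_force: [-8.6, -1.3, -2.6]
opening: 0.003
grasp_force: 3.9
n 185 rel deg (+ left ahead) 12.29 lead220 46.8 gapL 16.0 gapR 63.9
(500, 115, 20) tool delta [-63.4  -1.6 -13.5]
(490, -105, 22) tool delta [-28.5 218.3  -7.4]
```

```bash
python3 -c "
from h import *
to((515,114.7,16),(515,-114,16))"
```

```text
(515, 114.7, 16) tool delta [-49.6   0.   -6.7]
(515, -114, 16) tool delta [-19.9 227.8  -3.7]
```

```bash
python3 -m creep '[{"x":-10,"y":0,"z":-2,"rx":0,"ry":0,"rz":0,"hand":0},{"x":-20,"y":0,"z":-2.4,"rx":0,"ry":0,"rz":0,"hand":0},{"x":-19.6,"y":0,"z":-2.4,"rx":0,"ry":0,"rz":0,"hand":0},{"x":-4,"y":45.6,"z":-0.7,"rx":0,"ry":0,"rz":0,"hand":0},{"x":-4,"y":45.6,"z":-0.7,"rx":0,"ry":0,"rz":0,"hand":0},{"x":-4,"y":45.6,"z":-0.7,"rx":0,"ry":0,"rz":0,"hand":0},{"x":-4,"y":45.6,"z":-0.7,"rx":0,"ry":0,"rz":0,"hand":0},{"x":-4,"y":45.6,"z":-0.7,"rx":0,"ry":0,"rz":0,"hand":0},{"x":4,"y":0,"z":0.8,"rx":0,"ry":0,"rz":0,"hand":0},{"x":4,"y":0,"z":0.8,"rx":0,"ry":0,"rz":0,"hand":0},{"x":3,"y":0,"z":0.6,"rx":0,"ry":0,"rz":0,"hand":0},{"x":1.5,"y":0,"z":0.3,"rx":0,"ry":0,"rz":0,"hand":0},{"x":1.5,"y":0,"z":0.3,"rx":0,"ry":0,"rz":0,"hand":0}]'
```

```text
clock: 10.18
eef_pos: [533.0, -111.5, 16.9]
tcp_rot: [-3.142, -0.2, 0.09]
contact_force: [0.3, 0.6, -0.6]
opening: -0.0
grasp_force: 0.0
```

```bash
python3 -m creep '[{"x":1.2,"y":0,"z":0.1,"rx":0,"ry":0,"rz":0,"hand":0},{"x":1.2,"y":0.2,"z":0.1,"rx":0,"ry":0,"rz":0,"hand":0},{"x":1.2,"y":0.2,"z":0.1,"rx":0,"ry":0,"rz":0,"hand":0},{"x":0.8,"y":0.2,"z":-0.1,"rx":0,"ry":0,"rz":0,"hand":0},{"x":0.8,"y":0.2,"z":-0.1,"rx":0,"ry":0,"rz":0,"hand":0}]'
```

```text
clock: 10.8
eef_pos: [534.7, -111.8, 16.8]
tcp_rot: [-3.139, -0.194, 0.089]
contact_force: [-11.6, 0.2, 4.9]
opening: -0.005
grasp_force: 5.8
```

```bash
python3 -m creep '[{"x":0.5,"y":0.1,"z":-0.4,"rx":0,"ry":0,"rz":0,"hand":0},{"x":0.8,"y":0.3,"z":-0.2,"rx":0,"ry":0,"rz":0,"hand":0},{"x":1,"y":0.4,"z":0,"rx":0,"ry":0,"rz":0,"hand":0},{"x":1.2,"y":0.4,"z":0.15,"rx":0,"ry":0,"rz":0,"hand":0},{"x":1.2,"y":0.4,"z":0.15,"rx":0,"ry":0,"rz":0,"hand":0},{"x":1.2,"y":0.4,"z":0.15,"rx":0,"ry":0,"rz":0,"hand":0}]'
```

```text
clock: 11.55
eef_pos: [540.1, -113.5, 17.6]
tcp_rot: [-3.139, -0.193, 0.089]
contact_force: [-10.1, -1.9, -1.3]
opening: -0.005
grasp_force: 4.8
```

```bash
python3 -m creep '[{"x":1.4,"y":0.4,"z":0.2,"rx":0,"ry":0,"rz":0,"hand":0},{"x":1.4,"y":0.4,"z":0.2,"rx":0,"ry":0,"rz":0,"hand":0},{"x":1.4,"y":0.4,"z":0.2,"rx":0,"ry":0,"rz":0,"hand":0},{"x":1.4,"y":0.4,"z":0.2,"rx":0,"ry":0,"rz":0,"hand":0},{"x":1.4,"y":0.4,"z":0.2,"rx":0,"ry":0,"rz":0,"hand":0},{"x":1.4,"y":0.4,"z":0.2,"rx":0,"ry":0,"rz":0,"hand":0},{"x":1.4,"y":0.4,"z":0.2,"rx":0,"ry":0,"rz":0,"hand":0},{"x":1.4,"y":0.4,"z":0.2,"rx":0,"ry":0,"rz":0,"hand":0},{"x":1.4,"y":0.4,"z":0.2,"rx":0,"ry":0,"rz":0,"hand":0},{"x":1.4,"y":0.4,"z":0.2,"rx":0,"ry":0,"rz":0,"hand":0}]'; python3 -c "
from h import *
track()"
```

```text
clock: 12.8
eef_pos: [554.7, -116.6, 18.4]
tcp_rot: [-3.14, -0.193, 0.088]
contact_force: [-9.5, -4.3, -2.2]
opening: 0.0
grasp_force: 4.8
n 185 rel deg (+ left ahead) 5.91 lead220 22.7 gapL 23.1 gapR 45.9
```

```bash
python3 -m creep '[{"x":1.4,"y":0.5,"z":0.2,"rx":0,"ry":0,"rz":0,"hand":0},{"x":1.4,"y":0.5,"z":0.2,"rx":0,"ry":0,"rz":0,"hand":0},{"x":1.4,"y":0.5,"z":0.2,"rx":0,"ry":0,"rz":0,"hand":0},{"x":1.4,"y":0.5,"z":0.2,"rx":0,"ry":0,"rz":0,"hand":0},{"x":1.4,"y":0.5,"z":0.2,"rx":0,"ry":0,"rz":0,"hand":0},{"x":1.4,"y":0.5,"z":0.2,"rx":0,"ry":0,"rz":0,"hand":0},{"x":1.4,"y":0.5,"z":0.2,"rx":0,"ry":0,"rz":0,"hand":0},{"x":1.4,"y":0.5,"z":0.2,"rx":0,"ry":0,"rz":0,"hand":0},{"x":1.4,"y":0.5,"z":0.2,"rx":0,"ry":0,"rz":0,"hand":0},{"x":1.4,"y":0.5,"z":0.2,"rx":0,"ry":0,"rz":0,"hand":0},{"x":1.4,"y":0.5,"z":0.2,"rx":0,"ry":0,"rz":0,"hand":0},{"x":1.4,"y":0.5,"z":0.2,"rx":0,"ry":0,"rz":0,"hand":0}]'; python3 -c "
from h import *
track()"
```

```text
clock: 14.35
eef_pos: [572.2, -120.7, 19.3]
tcp_rot: [-3.139, -0.193, 0.089]
contact_force: [-8.4, -1.2, -2.3]
opening: 0.0
grasp_force: 4.2
n 185 rel deg (+ left ahead) 0.25 lead220 1.0 gapL 28.1 gapR 29.0
```

```bash
python3 -m creep '[{"x":-4,"y":0,"z":-0.3,"rx":0,"ry":0,"rz":0,"hand":0},{"x":0,"y":9,"z":0.8,"rx":0,"ry":0,"rz":0,"hand":0},{"x":1.5,"y":0.2,"z":0.3,"rx":0,"ry":0,"rz":0,"hand":0},{"x":1,"y":0.5,"z":0.1,"rx":0,"ry":0,"rz":0,"hand":0},{"x":1,"y":0.5,"z":0,"rx":0,"ry":0,"rz":0,"hand":0},{"x":1,"y":0.5,"z":0,"rx":0,"ry":0,"rz":0,"hand":0},{"x":1,"y":0.5,"z":0.1,"rx":0,"ry":0,"rz":0,"hand":0}]'; python3 -c "
from h import *
track()
a=grab_frame('wrist');cv2.imwrite('pics/w2.png',a[:,:,::-1])"
```

```text
clock: 15.28
eef_pos: [576.1, -132.0, 19.5]
tcp_rot: [-3.14, -0.196, 0.089]
contact_force: [-8.9, 2.1, 1.4]
opening: 0.002
grasp_force: 4.5
n 185 rel deg (+ left ahead) -1.01 lead220 -3.9 gapL 31.0 gapR 27.1
```

View pics/w2.png

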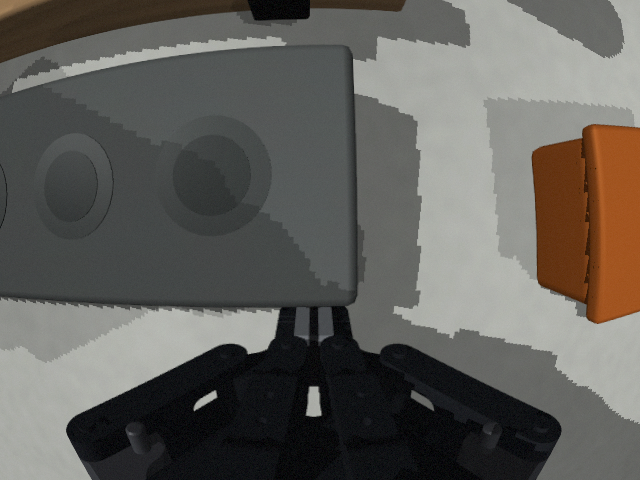

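The wrist view shows the fingers at (313,320), about 15 mm in from the stone's right end at column 355. The right buffer is at (280,8).

```bash
python3 -m creep '[{"x":1.4,"y":0.3,"z":0.15,"rx":0,"ry":0,"rz":0,"hand":0},{"x":1.4,"y":0.4,"z":0.15,"rx":0,"ry":0,"rz":0,"hand":0},{"x":1.4,"y":0.4,"z":0.15,"rx":0,"ry":0,"rz":0,"hand":0},{"x":1.4,"y":0.4,"z":0.2,"rx":0,"ry":0,"rz":0,"hand":0},{"x":1.4,"y":0.4,"z":0.2,"rx":0,"ry":0,"rz":0,"hand":0},{"x":1.4,"y":0.4,"z":0.2,"rx":0,"ry":0,"rz":0,"hand":0},{"x":1.4,"y":0.4,"z":0.2,"rx":0,"ry":0,"rz":0,"hand":0},{"x":1.4,"y":0.4,"z":0.2,"rx":0,"ry":0,"rz":0,"hand":0},{"x":1.4,"y":0.4,"z":0.2,"rx":0,"ry":0,"rz":0,"hand":0},{"x":1.4,"y":0.4,"z":0.2,"rx":0,"ry":0,"rz":0,"hand":0},{"x":1.4,"y":0.4,"z":0.2,"rx":0,"ry":0,"rz":0,"hand":0},{"x":1.4,"y":0.4,"z":0.2,"rx":0,"ry":0,"rz":0,"hand":0}]'; python3 -c "
from h import *
track()"
```

```text
clock: 16.88
eef_pos: [593.4, -135.4, 20.3]
tcp_rot: [-3.14, -0.195, 0.089]
contact_force: [-8.6, 0.1, -1.5]
opening: 0.001
grasp_force: 3.7
n 169 rel deg (+ left ahead) -6.67 lead220 -25.5 gapL 36.9 gapR 11.2
```

```bash
python3 -m creep '[{"x":1.4,"y":0.4,"z":0.2,"rx":0,"ry":0,"rz":0,"hand":0},{"x":1.4,"y":0.4,"z":0.2,"rx":0,"ry":0,"rz":0,"hand":0},{"x":1.4,"y":0.4,"z":0.2,"rx":0,"ry":0,"rz":0,"hand":0},{"x":1.4,"y":0.4,"z":0.2,"rx":0,"ry":0,"rz":0,"hand":0},{"x":1.4,"y":0.4,"z":0.2,"rx":0,"ry":0,"rz":0,"hand":0},{"x":1.4,"y":0.4,"z":0.2,"rx":0,"ry":0,"rz":0,"hand":0},{"x":1.4,"y":0.4,"z":0.2,"rx":0,"ry":0,"rz":0,"hand":0},{"x":1.4,"y":0.4,"z":0.2,"rx":0,"ry":0,"rz":0,"hand":0},{"x":1.2,"y":0.4,"z":0.15,"rx":0,"ry":0,"rz":0,"hand":0},{"x":1.2,"y":0.4,"z":0.15,"rx":0,"ry":0,"rz":0,"hand":0}]'; python3 - <<'E'
from h import *
a=grab_frame('top');cv2.imwrite('pics/t3.png',a[:,:,::-1]);track(a[:,:,::-1])
cv2.imwrite("pics/t3c.png",cv2.convertScaleAbs(cv2.resize(a[170:380,170:480,::-1],None,fx=2.5,fy=2.5,interpolation=cv2.INTER_CUBIC),alpha=1.8))
E
```

```text
clock: 18.18
eef_pos: [606.4, -137.8, 20.6]
tcp_rot: [-3.139, -0.193, 0.089]
contact_force: [-9.2, 2.1, -3.7]
opening: -0.003
grasp_force: 4.5
n 141 rel deg (+ left ahead) -10.82 lead220 -41.3 gapL 41.4 gapR -0.6
```

View pics/t3c.png

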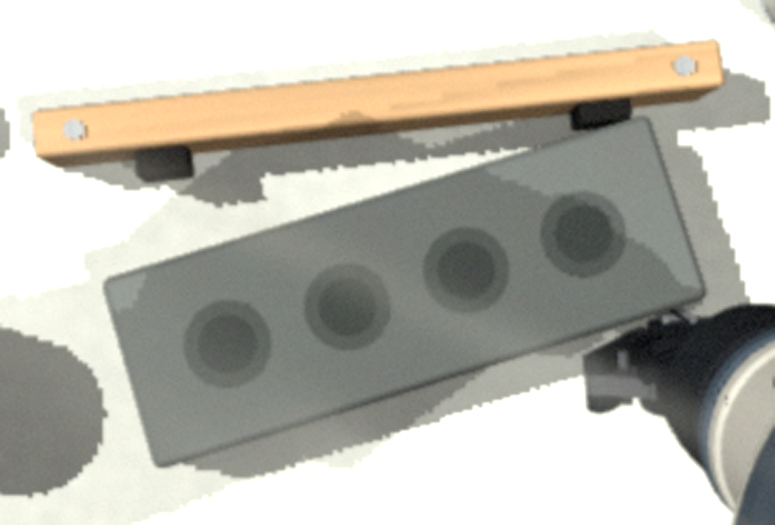

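The crop shows the right end ahead, with far corners at (105,282) and (648,118). It just meets the right buffer at (602,112). The near-left corner is at (158,466).

```bash
python3 -m creep '[{"x":1.2,"y":0.3,"z":0.15,"rx":0,"ry":0,"rz":0,"hand":0},{"x":1.2,"y":0.3,"z":0.15,"rx":0,"ry":0,"rz":0,"hand":0},{"x":-6,"y":0,"z":-1,"rx":0,"ry":0,"rz":0,"hand":0},{"x":-20,"y":0,"z":-4,"rx":0,"ry":0,"rz":0,"hand":0}]'; python3 - <<'E'
from h import *
track()
f=lambda x,y:((x+.5)/2.5-.5+170,(y+.5)/2.5-.5+170)
P=onz("top",f(158,466),50);print(P)
a=np.radians(16.2);q=P[:2]-28*np.array([-np.sin(a),np.cos(a)]);print(q)
to((535,q[1],70),(q[0]-35,q[1],70),(q[0]-25,q[1],17))
E
```

```text
clock: 18.73
eef_pos: [587.9, -141.9, 23.1]
tcp_rot: [3.14, -0.204, 0.089]
contact_force: [-0.1, 0.4, -0.1]
opening: -0.001
grasp_force: 0.0
n 137 rel deg (+ left ahead) -11.41 lead220 -43.5 gapL 42.8 gapR -1.6
[545.34573053 115.9308687   50.        ]
[553.1574815   89.04264551]
(535, np.float64(89.0426455051222), 70) tool delta [ -18.5 -234.   -52.4]
(np.float64(518.1574814990119), np.float64(89.0426455051222), 70) tool delta [-16.4  -1.5  -3.3]
(np.float64(528.1574814990119), np.float64(89.0426455051222), 17) tool delta [-0.8  0.9 53.9]
```

```bash
python3 -m creep '[{"x":-25,"y":0,"z":-5,"rx":0,"ry":0,"rz":0,"hand":0},{"x":-3.7,"y":-47,"z":0.3,"rx":0,"ry":0,"rz":0,"hand":0},{"x":-3.7,"y":-47,"z":0.3,"rx":0,"ry":0,"rz":0,"hand":0},{"x":-3.7,"y":-47,"z":0.3,"rx":0,"ry":0,"rz":0,"hand":0},{"x":-3.7,"y":-47,"z":0.3,"rx":0,"ry":0,"rz":0,"hand":0},{"x":-3.7,"y":-47,"z":0.3,"rx":0,"ry":0,"rz":0,"hand":0},{"x":5,"y":0,"z":1,"rx":0,"ry":0,"rz":0,"hand":0},{"x":5,"y":0,"z":1,"rx":0,"ry":0,"rz":0,"hand":0},{"x":0,"y":0,"z":0,"rx":0,"ry":0,"rz":0,"hand":0}]'; python3 -c "
from h import *
track()"
```

```text
clock: 19.9
eef_pos: [533.3, 89.3, 17.4]
tcp_rot: [-3.141, -0.202, 0.087]
contact_force: [-0.9, 0.7, -0.7]
opening: -0.001
grasp_force: 0.0
n 132 rel deg (+ left ahead) -11.44 lead220 -43.6 gapL 42.7 gapR -1.8
```

```bash
python3 -m creep '[{"x":1.4,"y":0,"z":0.2,"rx":0,"ry":0,"rz":0,"hand":0},{"x":1.4,"y":0,"z":0.2,"rx":0,"ry":0,"rz":0,"hand":0},{"x":1,"y":-0.3,"z":0.1,"rx":0,"ry":0,"rz":0,"hand":0},{"x":1,"y":-0.3,"z":0,"rx":0,"ry":0,"rz":0,"hand":0},{"x":1,"y":-0.4,"z":-0.1,"rx":0,"ry":0,"rz":0,"hand":0},{"x":0.8,"y":-0.4,"z":-0.1,"rx":0,"ry":0,"rz":0,"hand":0}]'
```

```text
clock: 20.7
eef_pos: [538.4, 92.2, 18.1]
tcp_rot: [-3.142, -0.2, 0.089]
contact_force: [0.3, 0.0, 0.1]
opening: 0.002
grasp_force: 0.0
```

```bash
python3 -m creep '[{"x":1.4,"y":0,"z":0.5,"rx":0,"ry":0,"rz":0,"hand":0},{"x":1.4,"y":-0.3,"z":0.4,"rx":0,"ry":0,"rz":0,"hand":0},{"x":1,"y":-0.4,"z":0,"rx":0,"ry":0,"rz":0,"hand":0},{"x":1,"y":-0.4,"z":-0.1,"rx":0,"ry":0,"rz":0,"hand":0},{"x":0.8,"y":-0.4,"z":-0.1,"rx":0,"ry":0,"rz":0,"hand":0}]'
```

```text
clock: 21.32
eef_pos: [540.5, 93.4, 17.4]
tcp_rot: [3.141, -0.194, 0.089]
contact_force: [-9.3, -3.6, 3.6]
opening: -0.002
grasp_force: 4.8
```

```bash
python3 -m creep '[{"x":0.7,"y":-0.4,"z":-0.3,"rx":0,"ry":0,"rz":0,"hand":0},{"x":1,"y":-0.4,"z":0,"rx":0,"ry":0,"rz":0,"hand":0},{"x":1.2,"y":-0.5,"z":0.1,"rx":0,"ry":0,"rz":0,"hand":0},{"x":1.4,"y":-0.5,"z":0.2,"rx":0,"ry":0,"rz":0,"hand":0},{"x":1.4,"y":-0.5,"z":0.2,"rx":0,"ry":0,"rz":0,"hand":0},{"x":1.4,"y":-0.5,"z":0.2,"rx":0,"ry":0,"rz":0,"hand":0},{"x":1.4,"y":-0.5,"z":0.2,"rx":0,"ry":0,"rz":0,"hand":0}]';python3 -c "
from h import *
track()"
```

```text
clock: 22.2
eef_pos: [547.6, 97.4, 17.8]
tcp_rot: [3.141, -0.192, 0.089]
contact_force: [-9.8, -1.6, 0.2]
opening: -0.001
grasp_force: 5.0
n 149 rel deg (+ left ahead) -8.10 lead220 -31.0 gapL 34.0 gapR 2.7
```

```bash
python3 -m creep '[{"x":1.4,"y":-0.4,"z":0.2,"rx":0,"ry":0,"rz":0,"hand":0},{"x":1.4,"y":-0.4,"z":0.2,"rx":0,"ry":0,"rz":0,"hand":0},{"x":1.4,"y":-0.4,"z":0.2,"rx":0,"ry":0,"rz":0,"hand":0},{"x":1.4,"y":-0.4,"z":0.2,"rx":0,"ry":0,"rz":0,"hand":0},{"x":1.4,"y":-0.4,"z":0.2,"rx":0,"ry":0,"rz":0,"hand":0},{"x":1.4,"y":-0.4,"z":0.2,"rx":0,"ry":0,"rz":0,"hand":0},{"x":1.4,"y":-0.4,"z":0.2,"rx":0,"ry":0,"rz":0,"hand":0},{"x":1.4,"y":-0.4,"z":0.2,"rx":0,"ry":0,"rz":0,"hand":0},{"x":1.4,"y":-0.4,"z":0.2,"rx":0,"ry":0,"rz":0,"hand":0},{"x":1.4,"y":-0.4,"z":0.2,"rx":0,"ry":0,"rz":0,"hand":0},{"x":1.4,"y":-0.4,"z":0.2,"rx":0,"ry":0,"rz":0,"hand":0},{"x":1.4,"y":-0.4,"z":0.2,"rx":0,"ry":0,"rz":0,"hand":0}]';python3 -c "
from h import *
track()"
```

```text
clock: 23.75
eef_pos: [564.1, 104.0, 18.6]
tcp_rot: [3.141, -0.192, 0.089]
contact_force: [-10.0, 1.5, -2.2]
opening: 0.002
grasp_force: 4.6
n 141 rel deg (+ left ahead) -2.56 lead220 -9.8 gapL 17.5 gapR 7.6
```

```bash
python3 -m creep '[{"x":1.4,"y":-0.3,"z":0.2,"rx":0,"ry":0,"rz":0,"hand":0},{"x":1.4,"y":-0.3,"z":0.2,"rx":0,"ry":0,"rz":0,"hand":0},{"x":1.4,"y":-0.3,"z":0.2,"rx":0,"ry":0,"rz":0,"hand":0},{"x":1.4,"y":-0.3,"z":0.2,"rx":0,"ry":0,"rz":0,"hand":0},{"x":1.4,"y":-0.3,"z":0.2,"rx":0,"ry":0,"rz":0,"hand":0},{"x":1.4,"y":-0.3,"z":0.2,"rx":0,"ry":0,"rz":0,"hand":0},{"x":1.4,"y":-0.3,"z":0.2,"rx":0,"ry":0,"rz":0,"hand":0},{"x":1.4,"y":-0.3,"z":0.2,"rx":0,"ry":0,"rz":0,"hand":0},{"x":1.4,"y":-0.3,"z":0.2,"rx":0,"ry":0,"rz":0,"hand":0},{"x":1.4,"y":-0.3,"z":0.2,"rx":0,"ry":0,"rz":0,"hand":0},{"x":1.4,"y":-0.3,"z":0.2,"rx":0,"ry":0,"rz":0,"hand":0}]';python3 - <<'E'
from h import *
a=grab_frame('top')[:,:,::-1];cv2.imwrite('pics/t4.png',a);track(a)
cv2.imwrite("pics/t4c.png",cv2.convertScaleAbs(cv2.resize(a[180:290,180:480],None,fx=2.6,fy=2.6,interpolation=cv2.INTER_CUBIC),alpha=2.0))
E
```

```text
clock: 25.18
eef_pos: [579.3, 108.7, 19.5]
tcp_rot: [3.141, -0.192, 0.089]
contact_force: [-9.6, 2.9, -1.9]
opening: 0.002
grasp_force: 4.7
n 91 rel deg (+ left ahead) 9.36 lead220 35.8 gapL -20.4 gapR 15.9
```

View pics/t4c.png

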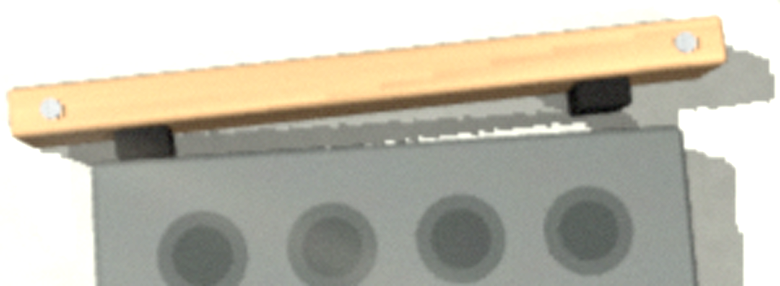

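The crop shows the stone's far edge running from (93,164) to (680,128). The left end is close to or touching its buffer at (145,140), and the right buffer at (600,95) is still clear. The rail's shadow spoils the threshold tracker here.

```bash
python3 - <<'E'
from h import *
f=lambda x,y:((x+.5)/2.6-.5+180,(y+.5)/2.6-.5+180)
p=[f(93,164),f(680,128)];print(np.round(p,1))
a,b=[rail(onz("top",q,50)) for q in p];k=(a[0]-b[0])/(a[1]-b[1]);o=a[0]-k*a[1];print(a,b,"gaps",-(o+k*110)-14,-(o-k*110)-14)
g=cv2.imread("pics/t4.png").astype(int)
for c in (260,280,300,340,380,400):
    y=p[0][1]+(c-p[0][0])*(p[1][1]-p[0][1])/(p[1][0]-p[0][0]);r=int(round(y))
    print(c,round(y,1),r-5,[g[i,c].sum()//3 for i in range(r-5,r+6)],[g[i,c,2]-g[i,c,0] for i in range(r-5,r+6)])
E
```

```text
[[215.5 242.8]
 [441.2 228.9]]
[-16.05462871 132.57785834] [ -28.21764659 -142.86067356] gaps 3.051638431702081 12.766560721734024
260 240.0 235 [np.int64(66), np.int64(67), np.int64(67), np.int64(65), np.int64(56), np.int64(59), np.int64(69), np.int64(78), np.int64(79), np.int64(78), np.int64(79)] [np.int64(4), np.int64(4), np.int64(4), np.int64(3), np.int64(2), np.int64(1), np.int64(0), np.int64(1), np.int64(1), np.int64(0), np.int64(0)]
280 238.8 234 [np.int64(66), np.int64(67), np.int64(65), np.int64(65), np.int64(57), np.int64(64), np.int64(73), np.int64(76), np.int64(77), np.int64(78), np.int64(78)] [np.int64(5), np.int64(3), np.int64(3), np.int64(3), np.int64(1), np.int64(0), np.int64(0), np.int64(2), np.int64(1), np.int64(2), np.int64(3)]
300 237.6 233 [np.int64(67), np.int64(67), np.int64(65), np.int64(59), np.int64(59), np.int64(65), np.int64(73), np.int64(77), np.int64(77), np.int64(78), np.int64(79)] [np.int64(4), np.int64(4), np.int64(3), np.int64(4), np.int64(2), np.int64(0), np.int64(2), np.int64(-1), np.int64(1), np.int64(0), np.int64(0)]
340 235.1 230 [np.int64(67), 
[... 216 characters left out ...]
), np.int64(2), np.int64(0), np.int64(-1), np.int64(1), np.int64(2)]
380 232.7 228 [np.int64(71), np.int64(114), np.int64(128), np.int64(110), np.int64(78), np.int64(68), np.int64(72), np.int64(76), np.int64(78), np.int64(75), np.int64(75)] [np.int64(4), np.int64(8), np.int64(7), np.int64(6), np.int64(3), np.int64(1), np.int64(1), np.int64(0), np.int64(2), np.int64(1), np.int64(1)]
400 231.5 226 [np.int64(67), np.int64(99), np.int64(122), np.int64(124), np.int64(98), np.int64(69), np.int64(68), np.int64(75), np.int64(75), np.int64(76), np.int64(76)] [np.int64(4), np.int64(4), np.int64(6), np.int64(6), np.int64(5), np.int64(1), np.int64(1), np.int64(0), np.int64(0), np.int64(1), np.int64(-1)]
```

```bash
cat >> h.py <<'E'
def fit(pts):
    pts=np.array(pts,np.float32)
    for _ in range(4):
        vx,vy,x0,y0=cv2.fitLine(pts,cv2.DIST_HUBER,0,.01,.01).ravel()
        e=np.abs((pts[:,0]-x0)*vy-(pts[:,1]-y0)*vx);pts=pts[e<max(.6,2.5*np.median(e))]
    return (lambda c:y0+(c-x0)*vy/vx),len(pts),e.mean()
def cen(v,r0):   # centroid of falling gradient; v sampled at rows r0..
    d=np.clip(v[:-1]-v[1:],0,None); d[d<d.max()*.3]=0
    return r0+.5+(d*np.arange(len(d))).sum()/max(d.sum(),1e-6)
def track2(p,q,img=None,cols=(250,396)):
    """p,q: approximate far-edge pixels. Measures both rail near top edge and stone far edge in the image"""
    if img is None: img=grab_frame("top")[:,:,::-1]
    img=cv2.GaussianBlur(np.ascontiguousarray(img),(3,1),0).astype(float);g=img.mean(2);S=[];W=[]
    for c in range(*cols):
        y=p[1]+(c-p[0])*(q[1]-p[1])/(q[0]-p[0]);r=int(round(y))
        m=r-3+int(np.argmin(g[r-3:r+4,c])); S.append((c,cen(g[m-3:m+1,c],m-3)))
        yr=215.-(c-300)*.102; r=int(round(yr))
        W.append((c,cen(img[r-1:r+12,c,2],r-1)))
    s,ns,es=fit(S);w,nw,ew=fit(W)
    A=[rail(onz("top",(c,s(c)),50)) for c in (250,395)];B=[rail(onz("top",(c,w(c)),50)) for c in (250,395)]
    lin=lambda P,y:P[1][0]+(y-P[1][1])*(P[0][0]-P[1][0])/(P[0][1]-P[1][1])
    print("stone n",ns,round(es,2),"rail n",nw,round(ew,2),"rail edge L/R",[round(lin(B,y),2) for y in(110,-110)],
     "gap vs rail edge L/R",[round(lin(B,y)-lin(A,y)-14,2) for y in(110,-110)],"abs gap",[round(-lin(A,y)-14,2) for y in(110,-110)],"px",[round(s(c),2) for c in(216,441)])
E
python3 - <<'E'
from h import *
track2((215.5,242),(441.2,228),cv2.imread("pics/t4.png"))
g=cv2.imread("pics/t4.png")
for c in(280,340,390): r=int(212-(c-300)*.102);print(c,r,g[r:r+16,c,2])
for n in("t","t2"): track2((216,279) if n=="t" else (221,259),(445,267) if n=="t" else (448,274),cv2.imread(f"pics/{n}.png"))
E
```

```text
stone n 121 0.2 rail n 146 0.09 rail edge L/R [np.float64(0.86), np.float64(0.82)] gap vs rail edge L/R [np.float64(1.56), np.float64(12.4)] abs gap [np.float64(0.7), np.float64(11.58)] px [np.float32(240.7), np.float32(228.11)]
280 214 [138 137 138 139 141 144 142 127 103  69  51  52  53  60  82  76]
340 207 [139 141 140 136 134 136 139 137 122  95  64  52  51  55  67  84]
390 202 [133 138 140 141 143 145 148 139 119  85  59  53  52  48  54  62]
stone n 146 0.12 rail n 146 0.09 rail edge L/R [np.float64(0.87), np.float64(0.82)] gap vs rail edge L/R [np.float64(46.37), np.float64(58.17)] abs gap [np.float64(45.5), np.float64(57.35)] px [np.float32(277.75), np.float32(265.55)]
stone n 146 0.11 rail n 146 0.09 rail edge L/R [np.float64(0.92), np.float64(0.78)] gap vs rail edge L/R [np.float64(24.16), np.float64(62.68)] abs gap [np.float64(23.25), np.float64(61.9)] px [np.float32(256.88), np.float32(271.87)]
```

```bash
python3 -m creep '[{"x":1.2,"y":-0.3,"z":0.2,"rx":0,"ry":0,"rz":0,"hand":0},{"x":1.2,"y":-0.3,"z":0.2,"rx":0,"ry":0,"rz":0,"hand":0},{"x":1.2,"y":-0.3,"z":0.2,"rx":0,"ry":0,"rz":0,"hand":0},{"x":1.2,"y":-0.3,"z":0.2,"rx":0,"ry":0,"rz":0,"hand":0},{"x":1.2,"y":-0.3,"z":0.2,"rx":0,"ry":0,"rz":0,"hand":0}]'; python3 - <<'E'
from h import *
a=grab_frame('top')[:,:,::-1];cv2.imwrite('pics/t5.png',a)
track2((216,236.5),(441,229),a)
E
```

```text
clock: 25.85
eef_pos: [583.9, 110.4, 19.1]
tcp_rot: [3.141, -0.189, 0.089]
contact_force: [-12.7, 1.0, -2.8]
opening: -0.004
grasp_force: 6.1
stone n 116 0.21 rail n 146 0.1 rail edge L/R [np.float64(0.92), np.float64(0.79)] gap vs rail edge L/R [np.float64(-2.81), np.float64(13.68)] abs gap [np.float64(-3.74), np.float64(12.9)] px [np.float32(236.59), np.float32(229.87)]
```

```bash
python3 -c "
from h import *
to((545,107,19),(570,-105,17))"
```

```text
(545, 107, 19) tool delta [-38.5  -0.1  -7.3]
(570, -105, 17) tool delta [  5.6 213.4   3.3]
```

```bash
python3 -m creep '[{"x":-8,"y":0,"z":-1.5,"rx":0,"ry":0,"rz":0,"hand":0},{"x":-15,"y":0,"z":-3,"rx":0,"ry":0,"rz":0,"hand":0},{"x":-15,"y":0,"z":-2.8,"rx":0,"ry":0,"rz":0,"hand":0},{"x":1.1,"y":42.7,"z":0.6,"rx":0,"ry":0,"rz":0,"hand":0},{"x":1.1,"y":42.7,"z":0.6,"rx":0,"ry":0,"rz":0,"hand":0},{"x":1.1,"y":42.7,"z":0.6,"rx":0,"ry":0,"rz":0,"hand":0},{"x":1.1,"y":42.7,"z":0.6,"rx":0,"ry":0,"rz":0,"hand":0},{"x":1.1,"y":42.7,"z":0.6,"rx":0,"ry":0,"rz":0,"hand":0},{"x":4,"y":0,"z":0.8,"rx":0,"ry":0,"rz":0,"hand":0},{"x":0,"y":0,"z":0,"rx":0,"ry":0,"rz":0,"hand":0}]'; python3 - <<'E'
from h import *
track2((216,236.5),(441,229.5))
E
```

```text
clock: 27.15
eef_pos: [579.6, -103.8, 19.6]
tcp_rot: [3.142, -0.2, 0.088]
contact_force: [0.3, 0.7, -0.5]
opening: -0.002
grasp_force: 0.0
stone n 117 0.22 rail n 146 0.09 rail edge L/R [np.float64(0.96), np.float64(0.78)] gap vs rail edge L/R [np.float64(-1.74), np.float64(14.69)] abs gap [np.float64(-2.69), np.float64(13.91)] px [np.float32(237.45), np.float32(230.69)]
```

```bash
python3 -m creep '[{"x":1.2,"y":0,"z":1.2,"rx":0,"ry":0,"rz":0,"hand":0},{"x":1.2,"y":0,"z":1.2,"rx":0,"ry":0,"rz":0,"hand":0},{"x":1.2,"y":0.1,"z":0.2,"rx":0,"ry":0,"rz":0,"hand":0},{"x":1,"y":0.2,"z":0,"rx":0,"ry":0,"rz":0,"hand":0},{"x":1,"y":0.2,"z":-0.1,"rx":0,"ry":0,"rz":0,"hand":0},{"x":0.8,"y":0.3,"z":-0.2,"rx":0,"ry":0,"rz":0,"hand":0}]'
```

```text
clock: 27.95
eef_pos: [586.7, -104.3, 18.5]
tcp_rot: [-3.142, -0.2, 0.089]
contact_force: [0.1, -0.4, -0.4]
opening: -0.002
grasp_force: 0.0
```

```bash
python3 -m creep '[{"x":1,"y":0.1,"z":0.4,"rx":0,"ry":0,"rz":0,"hand":0},{"x":1,"y":0.2,"z":0.2,"rx":0,"ry":0,"rz":0,"hand":0},{"x":1,"y":0.3,"z":0,"rx":0,"ry":0,"rz":0,"hand":0},{"x":0.8,"y":0.3,"z":-0.2,"rx":0,"ry":0,"rz":0,"hand":0},{"x":0.8,"y":0.3,"z":-0.2,"rx":0,"ry":0,"rz":0,"hand":0},{"x":0.8,"y":0.3,"z":-0.1,"rx":0,"ry":0,"rz":0,"hand":0}]'
```

```text
clock: 28.7
eef_pos: [588.0, -104.5, 18.1]
tcp_rot: [-3.139, -0.192, 0.089]
contact_force: [-12.3, -0.2, 5.6]
opening: -0.003
grasp_force: 6.0
```

```bash
python3 -m creep '[{"x":0.3,"y":0.1,"z":-0.5,"rx":0,"ry":0,"rz":0,"hand":0},{"x":0.6,"y":0.3,"z":-0.2,"rx":0,"ry":0,"rz":0,"hand":0},{"x":1,"y":0.3,"z":0,"rx":0,"ry":0,"rz":0,"hand":0},{"x":1.2,"y":0.4,"z":0.15,"rx":0,"ry":0,"rz":0,"hand":0},{"x":1.2,"y":0.4,"z":0.15,"rx":0,"ry":0,"rz":0,"hand":0},{"x":1.2,"y":0.4,"z":0.15,"rx":0,"ry":0,"rz":0,"hand":0}]'; python3 - <<'E'
from h import *
track2((216,237.5),(441,227))
E
```

```text
clock: 29.45
eef_pos: [593.3, -106.1, 18.8]
tcp_rot: [-3.139, -0.192, 0.089]
contact_force: [-9.1, -2.3, -0.8]
opening: 0.002
grasp_force: 5.1
stone n 134 0.21 rail n 146 0.09 rail edge L/R [np.float64(0.85), np.float64(0.86)] gap vs rail edge L/R [np.float64(0.64), np.float64(7.9)] abs gap [np.float64(-0.21), np.float64(7.04)] px [np.float32(240.25), np.float32(223.99)]
```

```bash
python3 -m creep '[{"x":1.2,"y":0.5,"z":0.2,"rx":0,"ry":0,"rz":0,"hand":0},{"x":1.2,"y":0.5,"z":0.2,"rx":0,"ry":0,"rz":0,"hand":0},{"x":1.2,"y":0.5,"z":0.2,"rx":0,"ry":0,"rz":0,"hand":0},{"x":1.2,"y":0.5,"z":0.2,"rx":0,"ry":0,"rz":0,"hand":0},{"x":1.2,"y":0.5,"z":0.2,"rx":0,"ry":0,"rz":0,"hand":0},{"x":1.2,"y":0.5,"z":0.2,"rx":0,"ry":0,"rz":0,"hand":0},{"x":1.2,"y":0.4,"z":0.2,"rx":0,"ry":0,"rz":0,"hand":0},{"x":1.2,"y":0.4,"z":0.2,"rx":0,"ry":0,"rz":0,"hand":0},{"x":1.2,"y":0.4,"z":0.2,"rx":0,"ry":0,"rz":0,"hand":0}]'; python3 - <<'E'
from h import *
a=grab_frame('top')[:,:,::-1];cv2.imwrite('pics/t6.png',a)
track2((216,242.5),(441,215.5),a)
E
```

```text
clock: 30.62
eef_pos: [603.4, -108.9, 18.7]
tcp_rot: [-3.138, -0.19, 0.089]
contact_force: [-13.0, -0.9, -1.4]
opening: 0.003
grasp_force: 6.6
stone n 144 0.18 rail n 143 0.11 rail edge L/R [np.float64(0.89), np.float64(0.84)] gap vs rail edge L/R [np.float64(4.48), np.float64(-2.5)] abs gap [np.float64(3.59), np.float64(-3.33)] px [np.float32(244.56), np.float32(213.76)]
```

```bash
python3 -m creep '[{"x":1.1,"y":0.4,"z":0.2,"rx":0,"ry":0,"rz":0,"hand":0},{"x":1.1,"y":0.4,"z":0.2,"rx":0,"ry":0,"rz":0,"hand":0},{"x":0,"y":0,"z":0,"rx":0,"ry":0,"rz":0,"hand":0},{"x":-8,"y":0,"z":-1.6,"rx":0,"ry":0,"rz":0,"hand":0},{"x":-12,"y":0,"z":-2.4,"rx":0,"ry":0,"rz":0,"hand":0}]'; python3 - <<'E'
from h import *
a=grab_frame('top')[:,:,::-1];cv2.imwrite('pics/t7.png',a)
track2((216,244.5),(441,212.5),a)
to((555,-112,20),(560,97,18))
E
```

```text
clock: 31.3
eef_pos: [591.2, -112.5, 21.5]
tcp_rot: [3.141, -0.202, 0.089]
contact_force: [0.4, -0.8, 0.0]
opening: -0.003
grasp_force: 0.0
stone n 145 0.17 rail n 146 0.09 rail edge L/R [np.float64(0.92), np.float64(0.79)] gap vs rail edge L/R [np.float64(5.33), np.float64(-3.92)] abs gap [np.float64(4.41), np.float64(-4.71)] px [np.float32(245.42), np.float32(212.35)]
(555, -112, 20) tool delta [-33.4  -3.4  -5.7]
(560, 97, 18) tool delta [  22.7 -207.7    6.7]
```

```bash
python3 -m creep '[{"x":-16.7,"y":-1.7,"z":-2.8,"rx":0,"ry":0,"rz":0,"hand":0},{"x":-16.7,"y":-1.7,"z":-2.8,"rx":0,"ry":0,"rz":0,"hand":0},{"x":4.5,"y":-41.5,"z":1.8,"rx":0,"ry":0,"rz":0,"hand":0},{"x":4.5,"y":-41.5,"z":1.8,"rx":0,"ry":0,"rz":0,"hand":0},{"x":4.5,"y":-41.5,"z":1.8,"rx":0,"ry":0,"rz":0,"hand":0},{"x":4.5,"y":-41.5,"z":1.8,"rx":0,"ry":0,"rz":0,"hand":0},{"x":4.5,"y":-41.5,"z":1.8,"rx":0,"ry":0,"rz":0,"hand":0},{"x":4,"y":0,"z":0.8,"rx":0,"ry":0,"rz":0,"hand":0},{"x":4,"y":0,"z":0.8,"rx":0,"ry":0,"rz":0,"hand":0},{"x":0,"y":0,"z":0,"rx":0,"ry":0,"rz":0,"hand":0}]'
```

```text
clock: 32.6
eef_pos: [570.4, 96.5, 15.7]
tcp_rot: [3.142, -0.2, 0.088]
contact_force: [-0.0, -0.5, -0.1]
opening: 0.0
grasp_force: 0.0
```

```bash
python3 -m creep '[{"x":1.2,"y":0,"z":-0.3,"rx":0,"ry":0,"rz":0,"hand":0},{"x":1.2,"y":0,"z":-0.3,"rx":0,"ry":0,"rz":0,"hand":0},{"x":1,"y":0,"z":0,"rx":0,"ry":0,"rz":0,"hand":0},{"x":1,"y":-0.2,"z":0,"rx":0,"ry":0,"rz":0,"hand":0},{"x":0.8,"y":-0.2,"z":-0.1,"rx":0,"ry":0,"rz":0,"hand":0}]'
```

```text
clock: 33.22
eef_pos: [575.3, 98.5, 17.4]
tcp_rot: [-3.142, -0.2, 0.089]
contact_force: [0.7, -0.5, 0.4]
opening: 0.003
grasp_force: 0.0
```

```bash
python3 -m creep '[{"x":1,"y":0,"z":0.1,"rx":0,"ry":0,"rz":0,"hand":0},{"x":1,"y":-0.2,"z":0,"rx":0,"ry":0,"rz":0,"hand":0},{"x":0.8,"y":-0.2,"z":-0.1,"rx":0,"ry":0,"rz":0,"hand":0},{"x":0.8,"y":-0.2,"z":-0.2,"rx":0,"ry":0,"rz":0,"hand":0},{"x":0.8,"y":-0.2,"z":-0.2,"rx":0,"ry":0,"rz":0,"hand":0}]'; python3 - <<'E'
from h import *
track2((216,244.5),(441,213.))
E
```

```text
clock: 33.85
eef_pos: [577.5, 99.1, 17.8]
tcp_rot: [3.141, -0.196, 0.089]
contact_force: [-4.6, -3.8, -2.6]
opening: -0.001
grasp_force: 2.6
stone n 145 0.19 rail n 146 0.08 rail edge L/R [np.float64(0.95), np.float64(0.81)] gap vs rail edge L/R [np.float64(5.11), np.float64(-3.83)] abs gap [np.float64(4.17), np.float64(-4.64)] px [np.float32(245.2), np.float32(212.45)]
```

```bash
python3 -m creep '[{"x":1,"y":-0.2,"z":0,"rx":0,"ry":0,"rz":0,"hand":0},{"x":1.2,"y":-0.4,"z":0.1,"rx":0,"ry":0,"rz":0,"hand":0},{"x":1.2,"y":-0.4,"z":0.15,"rx":0,"ry":0,"rz":0,"hand":0},{"x":1.2,"y":-0.4,"z":0.15,"rx":0,"ry":0,"rz":0,"hand":0},{"x":1.2,"y":-0.4,"z":0.15,"rx":0,"ry":0,"rz":0,"hand":0},{"x":1.2,"y":-0.4,"z":0.15,"rx":0,"ry":0,"rz":0,"hand":0},{"x":1.2,"y":-0.4,"z":0.15,"rx":0,"ry":0,"rz":0,"hand":0}]'; python3 - <<'E'
from h import *
track2((216,239.5),(441,214.5))
E
```

```text
clock: 34.78
eef_pos: [583.4, 102.2, 17.9]
tcp_rot: [3.141, -0.192, 0.089]
contact_force: [-10.2, -2.1, 1.4]
opening: -0.002
grasp_force: 5.5
stone n 143 0.2 rail n 146 0.09 rail edge L/R [np.float64(0.94), np.float64(0.78)] gap vs rail edge L/R [np.float64(-0.99), np.float64(-0.7)] abs gap [np.float64(-1.93), np.float64(-1.48)] px [np.float32(239.38), np.float32(216.22)]
```

```bash
python3 -m creep '[{"x":1,"y":-0.3,"z":0.1,"rx":0,"ry":0,"rz":0,"hand":0},{"x":1,"y":-0.3,"z":0.1,"rx":0,"ry":0,"rz":0,"hand":0},{"x":1,"y":-0.3,"z":0.1,"rx":0,"ry":0,"rz":0,"hand":0},{"x":1,"y":-0.3,"z":0.1,"rx":0,"ry":0,"rz":0,"hand":0},{"x":0,"y":0,"z":0,"rx":0,"ry":0,"rz":0,"hand":0}]'; python3 - <<'E'
from h import *
a=grab_frame('top')[:,:,::-1];cv2.imwrite('pics/t8.png',a)
track2((216,236.),(441,216.5),a)
to((560,100,19),(575,-92,18))
E
```

```text
clock: 35.45
eef_pos: [586.0, 103.5, 17.8]
tcp_rot: [3.141, -0.19, 0.089]
contact_force: [-13.6, -3.1, 1.8]
opening: 0.002
grasp_force: 6.7
stone n 101 0.86 rail n 146 0.09 rail edge L/R [np.float64(0.89), np.float64(0.83)] gap vs rail edge L/R [np.float64(-12.84), np.float64(3.08)] abs gap [np.float64(-13.73), np.float64(2.24)] px [np.float32(228.45), np.float32(221.19)]
(560, 100, 19) tool delta [-25.6   1.2  -6.1]
(575, -92, 18) tool delta [ -2.2 192.6   0.8]
```

```bash
python3 - <<'E'
from h import *
a=cv2.imread('pics/t8.png');g=a.astype(float).mean(2).round().astype(int)
for c in(255,275,300,325,350,375,392):
    r=int(235-(c-216)*.09)-8;print(c,r,g[r:r+16,c])
E
```

```text
255 223 [109  95  66  44  40  40  37  47  61  67  65  54  61  71  78  81]
275 221 [109  91  62  43  39  39  38  50  63  64  65  55  61  68  75  79]
300 219 [97 77 52 42 39 41 44 59 68 65 65 56 61 70 76 78]
325 217 [88 60 42 40 39 39 56 65 67 68 64 57 59 70 76 78]
350 214 [96 73 50 40 39 40 49 60 66 67 67 66 57 60 71 75]
375 212 [89 59 43 41 43 42 57 64 67 65 65 63 57 62 71 76]
392 211 [61 45 42 39 36 56 64 65 64 64 64 57 59 68 74 75]
```

```bash
sed -i 's/m=r-3+int(np.argmin(g\[r-3:r+4,c\]))/m=r-2+int(np.argmin(g[r-2:r+3,c]))/; s/cen(g\[m-3:m+1,c\],m-3)/cen(g[m-2:m+1,c],m-2)/' h.py; python3 - <<'E'
from h import *
track2((216,237.3),(441,218),cv2.imread('pics/t8.png'))
track2((216,246),(441,213.5),cv2.imread('pics/t7.png'))
E
```

```text
stone n 146 0.2 rail n 146 0.09 rail edge L/R [np.float64(0.89), np.float64(0.83)] gap vs rail edge L/R [np.float64(-3.72), np.float64(0.26)] abs gap [np.float64(-4.6), np.float64(-0.57)] px [np.float32(236.88), np.float32(217.42)]
stone n 146 0.17 rail n 146 0.09 rail edge L/R [np.float64(0.92), np.float64(0.79)] gap vs rail edge L/R [np.float64(5.33), np.float64(-3.89)] abs gap [np.float64(4.4), np.float64(-4.68)] px [np.float32(245.42), np.float32(212.38)]
```

```bash
python3 -m creep '[{"x":0.8,"y":-0.1,"z":0,"rx":0,"ry":0,"rz":0,"hand":0},{"x":0.8,"y":-0.1,"z":0,"rx":0,"ry":0,"rz":0,"hand":0},{"x":0,"y":0,"z":0,"rx":0,"ry":0,"rz":0,"hand":0},{"x":-10,"y":0,"z":-2,"rx":0,"ry":0,"rz":0,"hand":0},{"x":-16,"y":0,"z":-3,"rx":0,"ry":0,"rz":0,"hand":0},{"x":-0.4,"y":38.5,"z":0,"rx":0,"ry":0,"rz":0,"hand":0},{"x":-0.4,"y":38.5,"z":0,"rx":0,"ry":0,"rz":0,"hand":0},{"x":-0.4,"y":38.5,"z":0,"rx":0,"ry":0,"rz":0,"hand":0},{"x":-0.4,"y":38.5,"z":0,"rx":0,"ry":0,"rz":0,"hand":0},{"x":-0.4,"y":38.5,"z":0,"rx":0,"ry":0,"rz":0,"hand":0},{"x":0,"y":0,"z":0,"rx":0,"ry":0,"rz":0,"hand":0}]'; python3 - <<'E'
from h import *
track2((216,237.),(441,218.5))
E
```

```text
clock: 36.88
eef_pos: [581.9, -91.7, 20.1]
tcp_rot: [3.141, -0.202, 0.086]
contact_force: [-0.3, 1.1, 0.1]
opening: -0.001
grasp_force: 0.0
stone n 146 0.2 rail n 146 0.09 rail edge L/R [np.float64(0.88), np.float64(0.81)] gap vs rail edge L/R [np.float64(-4.58), np.float64(0.69)] abs gap [np.float64(-5.46), np.float64(-0.12)] px [np.float32(236.07), np.float32(217.95)]
```

```bash
python3 -m creep '[{"x":5,"y":0,"z":2,"rx":0,"ry":0,"rz":0,"hand":0},{"x":4,"y":0,"z":1.8,"rx":0,"ry":0,"rz":0,"hand":0},{"x":3,"y":0,"z":1,"rx":0,"ry":0,"rz":0,"hand":0},{"x":1.5,"y":0,"z":0.3,"rx":0,"ry":0,"rz":0,"hand":0},{"x":1.2,"y":0,"z":0.2,"rx":0,"ry":0,"rz":0,"hand":0},{"x":1,"y":0,"z":0.1,"rx":0,"ry":0,"rz":0,"hand":0},{"x":1,"y":0,"z":0.1,"rx":0,"ry":0,"rz":0,"hand":0}]'
```

```text
clock: 37.8
eef_pos: [598.9, -87.9, 17.5]
tcp_rot: [-3.142, -0.2, 0.089]
contact_force: [-1.4, -0.5, 0.2]
opening: -0.0
grasp_force: 0.0
```

```bash
python3 -m creep '[{"x":0,"y":7,"z":0,"rx":0,"ry":0,"rz":0,"hand":0},{"x":1,"y":0,"z":0.1,"rx":0,"ry":0,"rz":0,"hand":0},{"x":1,"y":0.1,"z":0,"rx":0,"ry":0,"rz":0,"hand":0},{"x":0.8,"y":0.2,"z":-0.1,"rx":0,"ry":0,"rz":0,"hand":0},{"x":0.8,"y":0.2,"z":-0.2,"rx":0,"ry":0,"rz":0,"hand":0},{"x":0.6,"y":0.2,"z":-0.2,"rx":0,"ry":0,"rz":0,"hand":0}]'
```

```text
clock: 38.55
eef_pos: [599.9, -95.3, 17.4]
tcp_rot: [-3.14, -0.193, 0.089]
contact_force: [-12.3, -3.9, 3.1]
opening: -0.002
grasp_force: 6.0
```

```bash
python3 -m creep '[{"x":0.6,"y":0.3,"z":-0.2,"rx":0,"ry":0,"rz":0,"hand":0},{"x":0.8,"y":0.4,"z":0,"rx":0,"ry":0,"rz":0,"hand":0},{"x":0.8,"y":0.4,"z":0,"rx":0,"ry":0,"rz":0,"hand":0},{"x":0.8,"y":0.3,"z":0.1,"rx":0,"ry":0,"rz":0,"hand":0}]'; python3 - <<'E'
from h import *
track2((216,238.),(441,216.))
E
```

```text
clock: 39.05
eef_pos: [601.6, -95.9, 17.5]
tcp_rot: [-3.139, -0.191, 0.089]
contact_force: [-14.1, -3.0, 4.3]
opening: 0.001
grasp_force: 7.2
stone n 144 0.19 rail n 146 0.11 rail edge L/R [np.float64(0.87), np.float64(0.82)] gap vs rail edge L/R [np.float64(-3.55), np.float64(-1.26)] abs gap [np.float64(-4.42), np.float64(-2.07)] px [np.float32(237.16), np.float32(215.98)]
```

```bash
python3 -m creep '[{"x":0.4,"y":0.2,"z":-0.4,"rx":0,"ry":0,"rz":0,"hand":0},{"x":0.6,"y":0.3,"z":-0.1,"rx":0,"ry":0,"rz":0,"hand":0},{"x":0.7,"y":0.3,"z":0,"rx":0,"ry":0,"rz":0,"hand":0}]'; python3 - <<'E'
from h import *
track2((216,238.),(441,215.))
E
```

```text
clock: 39.48
eef_pos: [602.9, -96.4, 17.7]
tcp_rot: [-3.139, -0.19, 0.089]
contact_force: [-11.4, -1.5, -1.9]
opening: -0.002
grasp_force: 6.2
stone n 146 0.19 rail n 146 0.12 rail edge L/R [np.float64(0.91), np.float64(0.78)] gap vs rail edge L/R [np.float64(-2.9), np.float64(-2.82)] abs gap [np.float64(-3.81), np.float64(-3.6)] px [np.float32(237.84), np.float32(214.47)]
```

```bash
python3 -m creep '[{"x":-8,"y":0,"z":-1.6,"rx":0,"ry":0,"rz":0,"hand":0},{"x":-20,"y":0,"z":-4,"rx":0,"ry":0,"rz":0,"hand":0},{"x":8,"y":-20,"z":-40,"rx":0,"ry":0,"rz":0,"hand":0},{"x":8,"y":-40,"z":-40,"rx":0,"ry":0,"rz":0,"hand":0},{"x":30,"y":-30,"z":-40,"rx":0,"ry":0,"rz":0,"hand":0},{"x":0,"y":0,"z":0,"rx":0,"ry":0,"rz":0,"hand":0},{"x":0,"y":0,"z":0,"rx":0,"ry":0,"rz":0,"hand":0}]'; python3 - <<'E'
from h import *
a=grab_frame('top')[:,:,::-1];cv2.imwrite('pics/t9.png',a);track2((216,238.),(441,215.),a)
c=get_calibration("wrist");a=grab_frame('wrist');cv2.imwrite('pics/w3.png',a[:,:,::-1])
print(np.array(c["K"]).round(1).tolist(),(-np.array(c["R"]).T@np.array(c["t"])).round(1))
np.savez("w3.npz",**{k:np.array(c[k]) for k in "KRt"})
E
```

```text
clock: 40.4
eef_pos: [592.7, -8.0, 146.7]
tcp_rot: [3.142, -0.2, 0.089]
contact_force: [-0.7, 0.3, -0.4]
opening: 0.004
grasp_force: 0.0
stone n 143 0.18 rail n 146 0.09 rail edge L/R [np.float64(0.95), np.float64(0.75)] gap vs rail edge L/R [np.float64(-2.68), np.float64(-2.67)] abs gap [np.float64(-3.64), np.float64(-3.41)] px [np.float32(237.99), np.float32(214.62)]
[[371.6, 0.0, 313.4], [0.0, 371.6, 240.8], [0.0, 0.0, 1.0]] [640.4  -5.1 301.5]
```

View pics/w3.png

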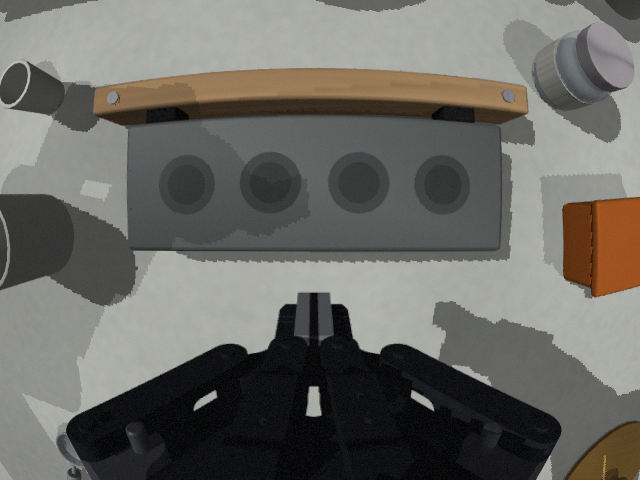

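The wrist view shows the stone parallel to the rail and about centred, with ends at columns 128/501 against the rail's 94/527. Both buffers, at (166,114) and (454,114), are covered at the front by the stone. I'll check the gap with this closer camera.

```bash
python3 - <<'E'
from h import *
c=np.load("w3.npz");K,R,t=c["K"],c["R"],c["t"]
def cast(u,v,z=50):
    d=np.array([(u-K[0,2])/K[0,0],(v-K[1,2])/K[1,1]]);r=np.hypot(*d)
    w=R.T@np.array([*(d/r*np.sin(r)),np.cos(r)]);C=-R.T@t;return C+w*(z-C[2])/w[2]
a=cv2.imread("pics/w3.png").astype(float);g=a.mean(2)
for u in (205,230,280,313,345,380,420):
    print(u,60,a[60:135,u,2].astype(int).tolist() if u in(230,313,) else '', 'near',g[243:256,u].astype(int).tolist() if u==380 else '')
def edge(v,lo,hi,sgn):
    d=sgn*np.diff(v[lo:hi]);d=np.clip(d,0,None);i=int(np.argmax(d));s=slice(max(i-1,0),i+2)
    return lo+.5+(d[s]*np.arange(len(d))[s]).sum()/d[s].sum()
for u in (205,230,280,313,345,380,420):
    k=1+0*u; far=edge(a[:,u,2],62,85,-1) if 0 else edge(-a[:,u,2],62,85,1)
    nf=edge(a[:,u,2],85,112,-1); sn=edge(-g[:,u],244,256,-1)
    col=g[:,u]; m=108+int(np.argmin(col[110:126]))+2
    P=[rail(cast(u,v))[0] for v in(nf,m-.5,sn)]
    print(u,round(nf,1),m,round(sn,1),np.round(P,1),"gap",round(P[0]-P[1]-14,2),"stone w",round(P[1]-P[2],1),col[104:126].astype(int).tolist())
E
```

```text
205 60  near 
230 60 [174, 176, 172, 173, 172, 177, 172, 173, 170, 171, 165, 140, 143, 151, 151, 152, 154, 153, 154, 153, 155, 154, 154, 156, 155, 157, 155, 156, 153, 155, 156, 156, 158, 158, 159, 162, 164, 156, 136, 120, 98, 67, 51, 54, 54, 54, 50, 54, 58, 54, 57, 55, 51, 49, 48, 50, 47, 59, 73, 89, 99, 104, 103, 102, 100, 104, 100, 104, 105, 103, 98, 104, 102, 105, 102] near 
280 60  near 
313 60 [175, 173, 174, 172, 172, 173, 172, 174, 136, 140, 148, 149, 151, 152, 151, 154, 154, 146, 152, 153, 151, 155, 154, 153, 157, 158, 155, 154, 154, 152, 152, 155, 153, 154, 156, 139, 123, 110, 89, 68, 58, 54, 51, 54, 55, 57, 60, 57, 52, 52, 46, 47, 45, 44, 53, 63, 79, 86, 91, 95, 95, 95, 95, 92, 96, 97, 95, 96, 94, 98, 95, 92, 94, 93, 97] near 
345 60  near 
380 60  near [87, 89, 87, 87, 80, 70, 63, 54, 74, 93, 104, 104, 101]
420 60  near 
205 102.2 115 250.6 [   3.2   -6.  -102.2] gap -4.81 stone w 96.2 [40, 43, 40, 39, 41, 42, 44, 44, 41, 44, 41, 35, 39, 40, 49, 73, 84, 97, 105, 106, 106, 109]
230 100.4 113 250.8 [   3.2   -5.7 -102.3] gap -5.1 stone w 96.6 [41, 42, 37, 44, 44, 42, 44, 43, 38, 36, 37, 41, 42, 60, 74, 91, 101, 105, 103, 104, 101, 105]
280 98.5 113 250.9 [   3.2   -7.  -102.3] gap -3.82 stone w 95.3 [40, 43, 42, 47, 47, 44, 44, 36, 36, 34, 44, 60, 77, 84, 96, 100, 100, 96, 99, 100, 99, 98]
313 97.6 110 251.3 [   3.5   -5.1 -102.6] gap -5.39 stone w 97.5 [44, 44, 46, 44, 39, 40, 35, 37, 36, 36, 49, 65, 80, 88, 93, 96, 96, 96, 97, 94, 97, 97]
345 98.4 113 251.4 [   3.1   -7.1 -102.8] gap -3.79 stone w 95.7 [43, 45, 42, 46, 45, 43, 42, 38, 36, 35, 43, 59, 77, 85, 90, 94, 93, 95, 96, 94, 93, 93]
380 99.5 114 251.0 [   3.1   -7.1 -102.6] gap -3.75 stone w 95.5 [47, 39, 38, 42, 44, 43, 45, 38, 40, 39, 34, 55, 57, 75, 86, 87, 90, 92, 90, 92, 89, 91]
420 101.5 116 251.0 [   3.4   -7.1 -102.7] gap -3.57 stone w 95.7 [43, 44, 45, 43, 44, 42, 44, 42, 46, 43, 44, 36, 34, 52, 55, 73, 76, 85, 88, 85, 86, 86]
```

Both views agree. The top camera puts the squeeze between 2.7 and 3.6 mm at each end, and the wrist view gives about 3.2 mm once the rounded edges are allowed for. The arm is clear, so I'm handing in.

```bash
python3 -c "
from rig import *
print(sign_off())"
```

```text
the job is handed in; nothing more can be done
None
```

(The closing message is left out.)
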